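# Lay out the story-board village

## Robot

A 7-joint arm with a two-finger parallel gripper is mounted at the origin on the work surface. World frame = base frame: x ahead of the robot, y to its left, z up, the work surface at z = 0. Lengths are in m, angles in degrees, forces in N, time in s.
With the tool pointing down it reaches from about 0.4 to 0.9 m from the base axis. Payload 5.5 kg.
Tool frame: the origin (TCP) lies midway between the tips of the shut fingers; the grasp point (between the pads) lies 19 mm behind it; z points along the fingers, y is the line along which they close (so a half turn about z gives the same grasp; the last joint's range is limited). The gripper opens to 92 mm and grips with 3 to 60 N. Pads are 19 mm wide; open, the fingers measure 130 mm over their backs; the gripper's body (75 mm by 190 mm) begins 47 mm behind the grasp point.
Start: joints at [83.721, 28.699, -24.465, 88.831, 12.651, 65.22, -12.049], TCP at [0.237, -0.605, 0.227] pointing down, gripper open.
Joint ranges: [-164.97, 164.97], [-17.58, 116.51], [-87.97, 89.64], [11.32, 138.91], [-80.73, 260.73], [10.89, 115.49], [-147.41, 147.41]. Speed limits (degrees/s): [147.25, 147.25, 180, 180, 180, 180, 180].

## Interface

Orientations are given as a 3x3 rotation matrix whose columns are the frame's x, y, z axes.
In Python, from rig import bot gives the robot as it stands.
- The arm moves only by the tool servo_tool, never from a script. Its argument "steps" is a list of rows, each a list of 3 entries, a list of its own where there are three numbers: the turn, a rotation vector about the tool's x, y, z in units of 6 degrees (1.0 is 6 degrees), then the shift along the tool's x, y, z in units of 30 mm (1.0 is 30 mm), then the closure, from -1 (fully open) to 1 (shut). A call has 1 to 20 rows; each row shifts and turns the commanded pose from where the row before left it, along the tool's axes as they then stand; what a row does not reach is not made up. A row lasts 1/8 s, in which the tool goes at most 62.5 mm and 10.7 degrees, less where a joint would pass 70% of its speed; a pose out of reach is approached as far as the arm can. A call is refused whole if a number of a shift passes 1 or a number of a turn 1, either way. A call with a gripper value outside its range is refused whole. The fingers move at their own pace and stop on an object; the grip force is fixed at half the most. Time passes only in rows, so rows that do not move let the fingers close. It gives the time, the measured TCP pose, the force, the opening and the grip force at its end, in the units of the state.
- bot.observe(): the state, without advancing time (a new reading comes with each control period).
- bot.grab_frame(name): name is "side" or "top" or "wrist"; returns the picture (400x640x3 uint8, blue, green, red); there is no depth.
- bot.get_calibration(name): a dict with "fx", "fy", "cx", "cy" (pixels), "camera_from_world" (4x4, takes a point from world to camera coordinates). Camera axes: x right, y up, looking along -z (the intrinsics and any distortion apply to the point x, -y, -z); pixel columns grow to the right and rows downward; lengths in m; the calibration is good to about 2 mm. A picture is of the moment at which its call begins: read the wrist's pose just before it. get_calibration takes no time and is no camera call; for the wrist camera it gives the pose at the moment of the call.
- bot.job_done(): hands the job in; it is judged then, once.
The state is a dict: "t": time; "joint_positions": joint angles; "joint_vel": joint speeds; "joint_torque": joint torques, N m; "ee_pos": TCP position; "tcp_rot": TCP orientation; "ft_force": force on the tool from outside, world axes, zero at the start; "wrist_torque": the same for the moment, N m; "opening": finger opening in m; "grip_force": force on a finger pad.
Only numpy, scipy, OpenCV 4.12 (cv2) and the standard library are available. Lean on these libraries where they do the work, as an engineer would, in place of code of your own. Each camera call takes 0.05 s, during which the arm holds its last target. There are 200 camera calls.

## Task

Set up the toy village on the story board, with front and back, left and right taken square to the board as seen from its near long edge: put the roof squarely on the house with its ridge running left to right, stand the tree straight behind the house and the fence straight in front of the well, parallel to the board's near edge, each about 3 cm clear, and stand the dog halfway between the house and the well, facing any way. Everything ends upright and let go; leave the tape roll, the jar and the bowl where they are.

Things in the scene. Friction and masses are not known exactly. Their poses are not given: they have to be found in the camera images.
- board: pale tan story board lying fixed on the green table, 260 (x) by 320 (y) by 12 mm thick. Origin: centre of its underside, on the table. Its x axis points from its near long edge (towards the robot) to its far edge = 'behind'; y to the left, along its long edges; z up. It may lie turned by up to 0.3 rad.
- house: plain wooden toy house without its roof, fixed on the board: a block 50 deep (x) by 54 wide (y) by 50 mm tall with a flat top, dark door and window on its near face. Origin: centre of its underside, on the board's top (12 mm above the table); axes parallel to the board's.
- well: round wooden toy well fixed on the board, an open ring 60 mm across outside, 40 mm inside, 34 mm tall. Origin: centre of its underside, on the board's top; axes parallel to the board's. House and well stand side by side on the board, 172 to 188 mm apart along the board's y, either one on the left, their x differing by at most 10 mm.
- roof: loose wooden gable roof lying upright on the table: base plate 70 (x, across the slopes) by 56 (y, along the ridge) by 14 mm thick, slopes rising to a ridge 44 mm above its underside; the two gable ends are upright flat faces 56 mm apart along y, best for gripping low down, at the base plate. Origin: centre of its underside; y along the ridge, z up. 49 to 98 g.
- tree: loose wooden toy tree standing on the table, 92 mm tall: foot disc 44 mm across and 8 mm thick, thin dark trunk, round crown 44 mm across with upright sides between 45 and 75 mm above its underside. Origin: centre of its underside, z up. 49 to 98 g.
- dog: loose wooden toy dog standing on the table, a cut-out 22 mm thick (y) with dark ears: about 80 mm long (x, snout to -x) by 64 mm tall; the body, 48 mm long, centred on the origin, lies 22 to 46 mm above its underside and is gripped across its thickness. Ears add 2 mm each side of the head. Origin: under the body's centre, at the soles; z up. 42 to 84 g.
- fence: loose piece of wooden toy fence standing on the table: pickets and rails 80 mm long (y), 10 mm thick (x), about 55 mm tall, on two cross feet 28 mm long (x), 6 mm high, 34 mm either side of the middle. Gripped across its thickness at the middle picket (12 mm wide, up to 50 mm high). The same either way round. Origin: centre of its underside, z up. 42 to 84 g.
- tape: roll of white tape lying flat on the table beyond the board, 76 mm across, 24 mm high, loose. Not part of the job. Origin: centre of its underside.
- jar: small whitish glue jar with a white cap standing beyond the board, 52 mm across, 75 mm tall, loose. Not part of the job. Origin: centre of its underside.
- bowl: orange plastic bowl standing beyond the board, 90 mm across, 45 mm high, loose. Not part of the job. Origin: centre of its underside.

How it is judged (in metres and radians):
At the end, for the whole second after the job is handed in: Square to the board: roof centred on house (10 mm, 0.17 rad); tree 62-100 mm behind house centre, fence 58-95 mm before well centre (both 15 mm sideways; fence 0.17 rad); dog within 104 mm sideways, 18 mm fore-aft of both. All upright (0.12 rad), on the board or house, at rest (x of roof in the frame of house between -0.01 and 0.01 m and y of roof in the frame of house between -0.01 and 0.01 m and z of roof in the frame of house between 0.046 and 0.055 m and angle between the y axis of roof and the y axis of house, either way round below 0.17 rad and x of tree in the frame of house between 0.062 and 0.1 m and y of tree in the frame of house between -0.015 and 0.015 m and x of fence in the frame of well between -0.095 and -0.058 m and y of fence in the frame of well between -0.015 and 0.015 m and angle between the y axis of fence and the y axis of board, either way round below 0.17 rad and x of dog in the frame of house between -0.018 and 0.018 m and x of dog in the frame of well between -0.018 and 0.018 m and y of dog in the frame of house between -0.104 and 0.104 m and y of dog in the frame of well between -0.104 and 0.104 m and z of tree in the frame of board between 0.007 and 0.018 m and z of fence in the frame of board between 0.007 and 0.018 m and z of dog in the frame of board between 0.007 and 0.018 m and angle between each of roof, tree, fence, dog's own z axis and vertical below 0.12 rad and linear speed of each of roof, tree, fence, dog below 0.02 m/s and angular speed of each of roof, tree, fence, dog below 0.2 rad/s); the robot touches nothing.
It fails at once if the tape is pushed more than 25 mm from its place (distance of tape from where it was at the start of the episode above 0.025 m).
It fails at once if the jar is pushed more than 25 mm from its place (distance of jar from where it was at the start of the episode above 0.025 m).
It fails at once if the bowl is pushed more than 25 mm from its place (distance of bowl from where it was at the start of the episode above 0.025 m).
It also fails if it takes over 128 s, if anything falls off the work surface, if the arm or the gripper's body presses on something with over 40 N, if the wrist force passes 120 N, or if a joint passes its speed limit or range.

## Working session

There is one attempt and no reset: what is moved stays moved. The work goes in short steps, Python scripts to look and compute and a tool call to move; the robot and the scene stay as the last step left them, time stands still between calls to the robot, and variables do not carry over. Pictures are saved under pics/ and viewed, at most 14 in all, crops included, and the job is handed in when it is done.

Besides the shell and the picture viewer there is one more tool, called after ">>>" in YAML: its name, and indented under it one key for each argument. servo_tool: Moves the arm, as the interface text tells. Its arguments: {"type":"object","properties":{"steps":{"type":"array","items":{"type":"array"}}},"required":["steps"]}

```bash
ls; mkdir -p pics; python3 - <<'E'
from rig import bot
import cv2,numpy as np
np.set_printoptions(precision=4,suppress=True)
s=bot.observe();print(s)
for n in("top","side"):
    c=bot.get_calibration(n);print(n,c)
    cv2.imwrite(f"pics/{n}0.png",bot.grab_frame(n))
E
```

```text
pics
{'t': 0.0, 'joint_positions': array([ 83.7227,  28.7527, -24.451 ,  88.8917,  12.6505,  65.2178,
       -12.0497]), 'joint_vel': array([-0.0258,  0.1131,  0.1369, -0.0737,  0.0832,  0.034 , -0.0019]), 'joint_torque': array([ -0.0001, -56.6593,  -5.8165, -27.9109,  -0.0686,   0.0309,
         0.0002]), 'ee_pos': array([ 0.2364, -0.6047,  0.2257]), 'tcp_rot': array([[ 0.9313,  0.3642, -0.0006],
       [ 0.3642, -0.9313,  0.0018],
       [ 0.0001, -0.0019, -1.    ]]), 'ft_force': array([ 0.4364, -0.4286, -0.2909]), 'wrist_torque': array([-0.0083,  0.0695, -0.0267]), 'grip_force': 0.0, 'opening': 0.09197095417475423}
top {'fx': 444.6270821828145, 'fy': 444.6270821828145, 'cx': 322.32735837163165, 'cy': 207.26909775240262, 'camera_from_world': array([[-0.012 , -0.9999, -0.0023, -0.0082],
       [ 0.9908, -0.0122,  0.1348, -0.6054],
       [-0.1348, -0.0007,  0.9909, -1.2323],
       [ 0.    ,  0.    ,  0.    ,  1.    ]])}
side {'fx': 502.8395397443484, 'fy': 502.8395397443484, 'cx': 316.59995201310625, 'cy': 204.04380019486894, 'camera_from_world': array([[-0.714 , -0.6998, -0.0226,  0.4218],
       [ 0.4466, -0.48  ,  0.7551, -0.3089],
       [-0.5392,  0.529 ,  0.6553, -1.2059],
       [ 0.    ,  0.    ,  0.    ,  1.    ]])}
```

View pics/top0.png

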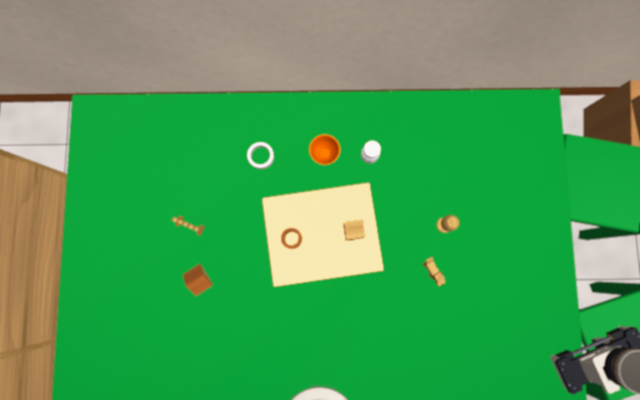

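View pics/side0.png

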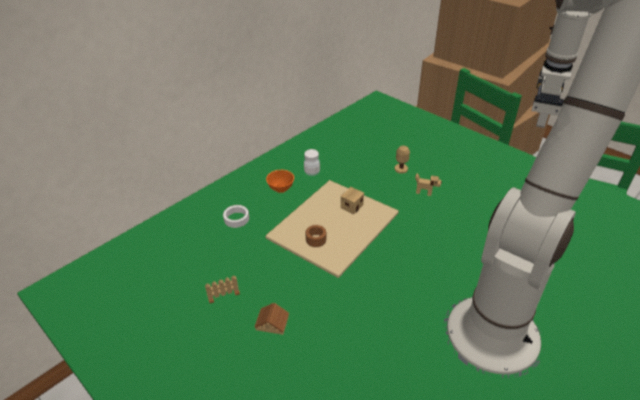

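The top view shows the board (corners about 263,198 / 370,183 / 383,271 / 274,287), with the well at (291,238) and the house at (354,230). Loose items: fence (187,225), roof (198,280), tree (448,223), dog (434,271). Tape, bowl and jar sit beyond the board at row ~152. The side view shows the same layout, with everything upright.

```bash
cat > h.py <<'E'
from rig import bot
import cv2,numpy as np
np.set_printoptions(precision=4,suppress=True)
def proj(c,P):
    T=c["camera_from_world"];p=T[:3,:3]@np.asarray(P,float)+T[:3,3]
    return np.array([c["cx"]+c["fx"]*p[0]/-p[2],c["cy"]+c["fy"]*-p[1]/-p[2]])
def ray(c,uv):
    T=c["camera_from_world"];R=T[:3,:3]
    d=np.array([(uv[0]-c["cx"])/c["fx"],-(uv[1]-c["cy"])/c["fy"],-1.])
    d=R.T@d;return -R.T@T[:3,3],d/np.linalg.norm(d)
def onz(c,uv,z):
    o,d=ray(c,uv);return o+d*(z-o[2])/d[2]
def tri(*cu):
    A=np.zeros((3,3));b=np.zeros(3);L=[]
    for c,uv in cu:
        o,d=ray(c,uv);M=np.eye(3)-np.outer(d,d);A+=M;b+=M@o;L.append((M,o))
    X=np.linalg.solve(A,b);return X,[float(np.linalg.norm(M@(X-o))) for M,o in L]
def notgreen(im):
    h=cv2.cvtColor(im,cv2.COLOR_BGR2HSV)
    g=(h[...,0]>45)&(h[...,0]<80)&(h[...,1]>120)
    return (~g).astype(np.uint8)*255
def blobs(m,amin=60,amax=20000):
    cs,_=cv2.findContours(m,cv2.RETR_EXTERNAL,cv2.CHAIN_APPROX_NONE)
    return [c for c in cs if amin<cv2.contourArea(c)<amax]
E
python3 - <<'E'
from h import *
for n in("top","side"):
    im=cv2.imread(f"pics/{n}0.png");c=bot.get_calibration(n)
    for b in blobs(notgreen(im)):
        M=cv2.moments(b);u=(M["m10"]/M["m00"],M["m01"]/M["m00"])
        print(n,np.round(u,1),cv2.contourArea(b),cv2.boundingRect(b),onz(c,u,0.02)[:2],np.round(cv2.minAreaRect(b)[1:2],1),round(cv2.minAreaRect(b)[2]))
        if cv2.contourArea(b)>5000:
            q=cv2.approxPolyDP(cv2.convexHull(b),6,True)[:,0];print([list(onz(c,p,0.012)[:2].round(4)) for p in q],q.tolist())
E
```

```text
top [319.1 393.8] 491.5 (291, 386, 57, 14) [ 0.0897 -0.0004] [[13. 56.]] 90
top [603.6 363.2] 4074.0 (551, 326, 89, 74) [ 0.1618 -0.7906] [[73. 88.]] 90
top [196.7 279.9] 539.0 (183, 264, 30, 32) [0.4036 0.345 ] [[25.8 23.6]] 56
top [434.2 271.2] 259.5 (423, 257, 22, 29) [ 0.42   -0.3325] [[29.7 11.8]] 58
top [603.2 263.1] 3849.0 (571, 221, 69, 89) [ 0.4373 -0.8163] [[88. 68.]] 90
top [187.7 224.6] 167.0 (172, 216, 32, 19) [0.5623 0.3752] [[32.8  9.8]] 23
top [447.5 223.5] 277.0 (437, 215, 22, 18) [ 0.5564 -0.3772] [[15.5 22.8]] 72
top [321.7 234.3] 9798.0 (262, 183, 122, 104) [ 0.5294 -0.0127] [[ 90.2 112.1]] 82
[[np.float64(0.6798), np.float64(-0.1541)], [np.float64(0.428), np.float64(-0.1877)], [np.float64(0.3836), np.float64(0.1255)], [np.float64(0.6389), np.float64(0.1615)]] [[369, 183], [383, 269], [274, 286], [262, 198]]
top [260.1 154.9] 565.5 (247, 142, 27, 27) [0.7667 0.1668] [[26. 26.]] 90
top [370.7 151.3] 343.5 (361, 140, 20, 24) [ 0.7737 -0.1608] [[18.8 23.3]] 27
top [324.3 149.1] 754.0 (309, 134, 32, 31) [ 0.7821 -0.0233] [[30. 31.]] 90
side [271.7 319.1] 780.0 (254, 3
[... 338 characters left out ...]
84), np.float64(-0.1883)], [np.float64(0.379), np.float64(0.1309)], [np.float64(0.6335), np.float64(0.1688)]] [[329, 179], [398, 210], [339, 277], [265, 238]]
side [426.9 183.5] 338.5 (415, 173, 27, 24) [ 0.4341 -0.3453] [[27.  21.7]] 7
side [279.9 179.9] 489.0 (266, 169, 29, 24) [ 0.7946 -0.0372] [[23. 28.]] 90
side [634.1 186.5] 253.5 (626, 166, 14, 35) [-0.0474 -0.7704] [[34. 13.]] 90
side [311.4 161.9] 386.5 (303, 148, 18, 28) [ 0.7887 -0.1772] [[27. 17.]] 90
side [402. 159.] 331.0 (394, 145, 17, 29) [ 0.5732 -0.3981] [[14.4 28.8]] 7
side [476.4 127.4] 327.0 (459, 114, 41, 27) [ 0.4929 -0.7412] [[45.2 10.3]] 27
side [483.9 106.9] 596.5 (463, 90, 43, 35) [ 0.5491 -0.89  ] [[48.6 14.4]] 28
```

```bash
python3 - <<'E'
from h import *
c=bot.get_calibration("wrist");s=bot.observe();T=np.linalg.inv(c["camera_from_world"]);R=s["tcp_rot"]
print(c["fx"],c["cx"],c["cy"],"cam in tool",R.T@(T[:3,3]-s["ee_pos"]),"\ncam axes in tool\n",R.T@T[:3,:3])
d=np.array([0.44,-0.32,0])-s["ee_pos"];print(R.T@d/0.03)
E
```

```text
347.97523643747627 315.69000991094265 203.82488976647454 cam in tool [ 0.0816  0.0003 -0.1582] 
cam axes in tool
 [[-0.0005  0.9532  0.3024]
 [ 1.      0.0002  0.0008]
 [ 0.0007  0.3024 -0.9532]]
[ 9.776  -6.3561  7.5379]
```

>>> servo_tool:
  steps:
    - [[0, 0, 0], [0.98, -0.48, 0], -1]
    - [[0, 0, 0], [0.98, -0.48, 0], -1]
    - [[0, 0, 0], [0.98, -0.48, 0], -1]
    - [[0, 0, 0], [0.98, -0.48, 0], -1]
    - [[0, 0, 0], [0.98, -0.48, 0], -1]
    - [[0, 0, 0], [0.98, -0.48, 0], -1]
    - [[0, 0, 0], [0.98, -0.48, 0], -1]
    - [[0, 0, 0], [0.98, -0.48, 0], -1]
    - [[0, 0, 0], [0.98, -0.48, 0], -1]
    - [[0, 0, 0], [0.98, -0.48, 0], -1]
    - [[0, 0, 0], [0.98, -0.48, 0], -1]
    - [[0, 0, 0], [0, 0, 0], -1]
    - [[0, 0, 0], [0, 0, 0], -1]

```text
t: 1.72
ee_pos: [0.4795, -0.3405, 0.2263]
tcp_rot: [[0.931, 0.364, -0.001], [0.364, -0.931, -0.0], [-0.001, -0.0, -1.0]]
ft_force: [0.0, 0.5, 0.7]
opening: 0.0919
grip_force: 0.0
```

```bash
cat >> h.py <<'E'
import json
def snap(n,name):
    c=bot.get_calibration(n);im=bot.grab_frame(n);cv2.imwrite(f"pics/{name}.png",im)
    json.dump({k:(v.tolist() if hasattr(v,"tolist") else v) for k,v in c.items()},open(f"pics/{name}.json","w"));return c,im
def load(name):
    c=json.load(open(f"pics/{name}.json"));c["camera_from_world"]=np.array(c["camera_from_world"]);return c,cv2.imread(f"pics/{name}.png")
E
python3 - <<'E'
from h import *
c,im=snap("wrist","w1");s=bot.observe();print(s["t"],s["ee_pos"],s["tcp_rot"])
E
```

```text
1.775 [ 0.4792 -0.3411  0.2263] [[ 0.9319  0.3628 -0.0011]
 [ 0.3628 -0.9319 -0.0002]
 [-0.0012 -0.0002 -1.    ]]
```

View pics/w1.png

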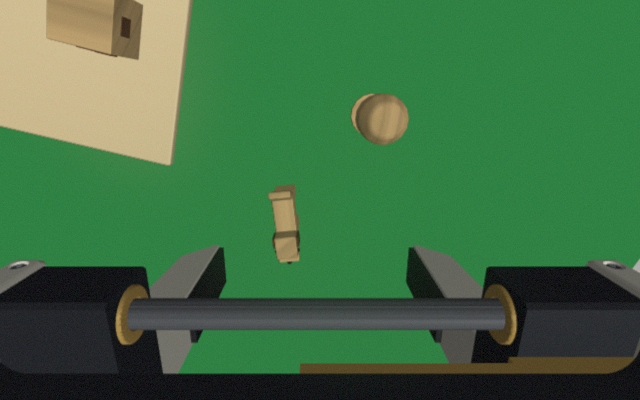

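The wrist view shows the dog at (286,224), head down with its ears near (275,238) and (299,240), long axis almost along the image column. The tree crown is at (380,118) with its foot peeking out top-left, and the house is at (92,25) on the board.

```bash
cat >> h.py <<'E'
def tool(P,s=None):
    s=s or bot.observe();return s["tcp_rot"].T@(np.asarray(P)-s["ee_pos"])/0.03
def info(name,amin=200,amax=30000,roi=None):
    c,im=load(name);m=notgreen(im)
    if roi: k=np.zeros_like(m);x0,y0,x1,y1=roi;k[y0:y1,x0:x1]=255;m&=k
    out=[]
    for b in blobs(m,amin,amax):
        M=cv2.moments(b);out.append((np.array([M["m10"]/M["m00"],M["m01"]/M["m00"]]),b))
    return c,im,out
E
python3 - <<'E'
from h import *
c,im,o=info("w1",roi=(200,60,460,268))
for u,b in o:
    print(u,cv2.contourArea(b),cv2.boundingRect(b),cv2.minAreaRect(b))
    for z in(0.03,0.046,0.06,.075):print(z,onz(c,u,z))
    l=cv2.fitLine(b,cv2.DIST_L2,0,0.01,0.01).ravel();p=l[2:];a=onz(c,p-25*l[:2],.04);e=onz(c,p+25*l[:2],.04);d=e-a;print("yaw",np.degrees(np.arctan2(d[1],d[0])))
# cross with top & side for dog and tree centroids
for nm,ut,us,uw in(("dog",(434.2,271.2),(426.9,183.5),o[0][0]),("tree",(447.5,223.5),(402,159),o[-1][0])):
    ct,cs=bot.get_calibration("top"),bot.get_calibration("side")
    for w in (o[0][0],o[-1][0]): print(nm,w,tri((c,w),(ct,ut),(cs,us)))
E
```

```text
[431.0396 258.3745] 728.5 (408, 244, 52, 24) ((433.5, 255.5), (51.0, 23.0), 0.0)
0.03 [ 0.4378 -0.496   0.03  ]
0.046 [ 0.4431 -0.4877  0.046 ]
0.06 [ 0.4478 -0.4804  0.06  ]
0.075 [ 0.4528 -0.4725  0.075 ]
yaw -76.62310412978722
[211.4829 257.0357] 452.5 (200, 244, 25, 24) ((212.0, 255.5), (23.0, 24.0), 90.0)
0.03 [ 0.3495 -0.2655  0.03  ]
0.046 [ 0.3588 -0.2675  0.046 ]
0.06 [ 0.367  -0.2693  0.06  ]
0.075 [ 0.3757 -0.2713  0.075 ]
yaw -65.81866820610426
[285.2122 223.364 ] 1840.0 (268, 184, 32, 79) ((284.7682800292969, 223.40267944335938), (77.97344970703125, 29.107542037963867), 85.13549041748047)
0.03 [ 0.4177 -0.329   0.03  ]
0.046 [ 0.424  -0.3282  0.046 ]
0.06 [ 0.4294 -0.3275  0.06  ]
0.075 [ 0.4353 -0.3267  0.075 ]
yaw -156.6728370605697
[379.8074 117.6402] 2346.0 (350, 93, 60, 53) ((379.8461608886719, 116.73075103759766), (58.24352264404297, 52.41917037963867), 33.690067291259766)
0.03 [ 0.5572 -0.3784  0.03  ]
0.046 [ 0.5571 -0.3753  0.046 ]
0.06 [ 0.5571 -0.3727  0.06  ]
0.075 [ 0.557  -0.3698  0.075 ]
yaw -88.61849061961067
dog [431.0396 258.3745] (array([ 0.4386, -0.3912,  0.0289]), [0.09423895532054546, 0.06198754859721417, 0.038031562218047724])
dog [379.8074 117.6402] (array([ 0.4785, -0.3733, -0.0217]), [0.08023040245899236, 0.06588446051086225, 0.025000205338108913])
tree [431.0396 258.3745] (array([ 0.5186, -0.3684,  0.12  ]), [0.08109833479640972, 0.03393061914803428, 0.0572392434032368])
tree [379.8074 117.6402] (array([ 0.5561, -0.3738,  0.0408]), [0.002641575841138549, 0.002905510131601054, 0.0008404122044696828])
```

>>> servo_tool:
  steps:
    - [[0, 0, -0.33], [-0.52, -0.36, 0.7], -1]
    - [[0, 0, 0], [-0.52, -0.36, 0.7], -1]
    - [[0, 0, 0], [-0.52, -0.36, 0.7], -1]
    - [[0, 0, 0], [0, 0, 0], -1]
    - [[0, 0, 0], [0, 0, 0], -1]

```text
t: 2.4
ee_pos: [0.4254, -0.3293, 0.1647]
tcp_rot: [[0.919, 0.395, 0.002], [0.395, -0.919, -0.001], [0.001, 0.002, -1.0]]
ft_force: [0.9, -0.1, 1.4]
opening: 0.0919
grip_force: 0.0
```

```bash
python3 - <<'E'
from h import *
c,im=snap("wrist","w2");s=bot.observe();print(s["t"],s["ee_pos"],s["tcp_rot"])
E
```

```text
2.45 [ 0.4259 -0.3292  0.1649] [[ 0.9184  0.3957  0.0022]
 [ 0.3957 -0.9184 -0.0013]
 [ 0.0015  0.0021 -1.    ]]
```

View pics/w2.png

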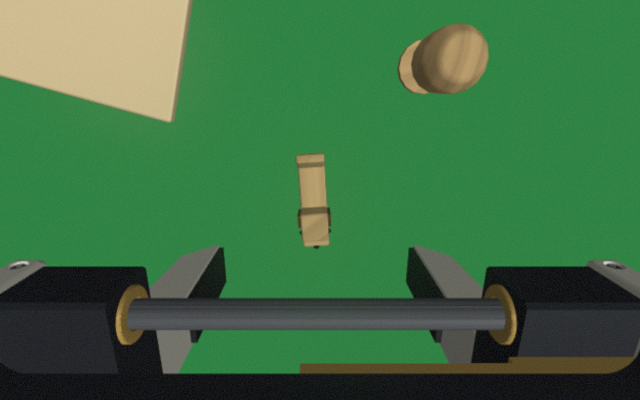

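The view shows the dog between the fingers: tail end at (311,158), body from row 166 to 207, head from row 210 to 245, axis about vertical. The tree is upper right, crown (450,58).

```bash
python3 - <<'E'
from h import *
c,im=load("w2");s=bot.observe()
for uv,z in(((311,154),.05),((312,166),.046),((313,208),.046),((314,214),.064),((315,245),.064),((316,247),.05)):
    P=onz(c,uv,z);print(uv,z,P,tool(P,s)*30)
c1,i1=load("w1")
a=np.hstack([cv2.resize(i1[180:270,250:330],None,fx=5,fy=5),cv2.resize(im[145:255,270:360],None,fx=4.4,fy=4.09)[:450]]);cv2.imwrite("pics/crop.png",a)
# heights: tail tip and snout front seen from w1 and w2
for a,b in(((285,185),(311,154)),((287,263),(315,246))):print(tri((c1,a),(c,b)))
E
```

```text
(311, 154) 0.05 [ 0.4574 -0.3118  0.05  ] [ 35.6012  -3.7511 114.9539]
(312, 166) 0.046 [ 0.4481 -0.3166  0.046 ] [ 25.2164  -3.0548 118.9399]
(313, 208) 0.046 [ 0.4156 -0.3313  0.046 ] [-10.4664  -2.3727 118.8883]
(314, 214) 0.064 [ 0.4168 -0.3318  0.064 ] [ -9.4898  -1.4266 100.8916]
(315, 245) 0.064 [ 0.3927 -0.343   0.064 ] [-36.097   -0.6859 100.8536]
(316, 247) 0.05 [ 0.3855 -0.347   0.05  ] [-44.3022   0.1121 114.8431]
(array([ 0.4491, -0.3146, -0.0027]), [0.00010186447278953478, 0.00010186447278955414])
(array([ 0.3934, -0.3429,  0.0682]), [0.0003919775415504854, 0.0003919775415504646])
```

View pics/crop.png

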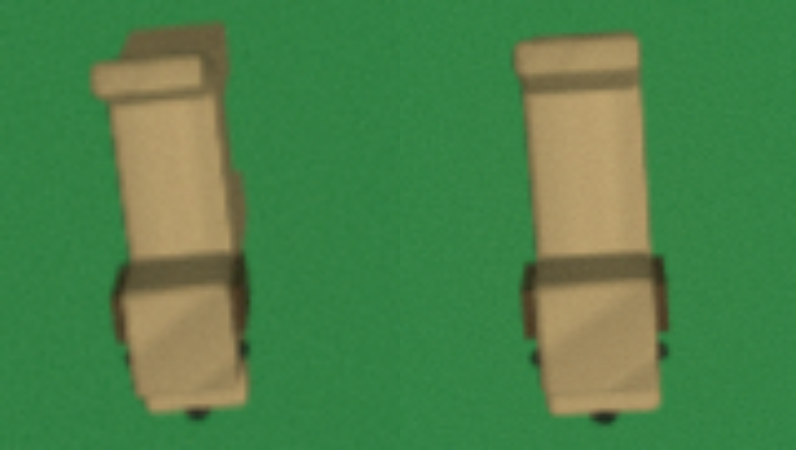

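>>> servo_tool:
  steps:
    - [[0, 0, -0.47], [0, -0.07, 0.6], -1]
    - [[0, 0, 0], [0, 0, 0.9], -1]
    - [[0, 0, 0], [0, 0, 0.9], -1]
    - [[0, 0, 0], [0, 0, 0.9], -1]
    - [[0, 0, 0], [0, 0, 0.9], -1]
    - [[0, 0, 0], [0, 0, 0.7], -1]
    - [[0, 0, 0], [0, 0, 0], -1]
    - [[0, 0, 0], [0, 0, 0], 1]
    - [[0, 0, 0], [0, 0, 0], 1]
    - [[0, 0, 0], [0, 0, 0], 1]
    - [[0, 0, 0], [0, 0, 0], 1]
    - [[0, 0, 0], [0, 0, 0], 1]
    - [[0, 0, 0], [0, 0, 0], 1]

```text
t: 4.08
ee_pos: [0.4237, -0.3263, 0.0168]
tcp_rot: [[0.898, 0.441, 0.0], [0.441, -0.898, -0.0], [0.0, 0.0, -1.0]]
ft_force: [0.3, 0.2, -1.0]
opening: 0.0364
grip_force: 0.0
```

>>> servo_tool:
  steps:
    - [[0, 0, 0], [0, 0, 0], 1]
    - [[0, 0, 0], [0, 0, 0], 1]
    - [[0, 0, 0], [0, 0, 0], 1]
    - [[0, 0, 0], [0, 0, 0], 1]
    - [[0, 0, 0], [0, 0, -0.5], 1]
    - [[0, 0, 0.5], [0, 0, -1], 1]
    - [[0, 0, 0.5], [0, 0, -1], 1]
    - [[0, 0, 0.5], [0, 0, -1], 1]
    - [[0, 0, 0.5], [0, 0, -1], 1]
    - [[0, 0, 0.5], [0, 0, -1], 1]
    - [[0, 0, 0.5], [0, 0, -1], 1]
    - [[0, 0, 0], [0, 0, -1], 1]
    - [[0, 0, 0], [0, 0, 0], 1]

```text
t: 5.7
ee_pos: [0.4253, -0.3269, 0.245]
tcp_rot: [[0.99, 0.142, 0.004], [0.142, -0.99, -0.004], [0.004, 0.005, -1.0]]
ft_force: [-0.9, -0.4, -1.0]
opening: 0.0221
grip_force: 30.0
```

>>> servo_tool:
  steps:
    - [[0, 0, 0], [0.4, -1, 0], 1]
    - [[0, 0, 0], [0.4, -1, 0], 1]
    - [[0, 0, 0], [0.4, -1, 0], 1]
    - [[0, 0, 0], [0.4, -1, 0], 1]
    - [[0, 0, 0], [0.4, -1, 0], 1]
    - [[0, 0, 0], [0.4, -1, 0], 1]
    - [[0, 0, 0], [0.4, -1, 0], 1]
    - [[0, 0, 0], [0.4, -1, 0], 1]
    - [[0, 0, 0], [0.4, -1, 0], 1]
    - [[0, 0, 0], [0.4, -1, 0], 1]
    - [[0, 0, 0], [0, 0, 0], 1]
    - [[0, 0, 0], [0, 0, 0], 1]

```text
t: 7.2
ee_pos: [0.4992, -0.0128, 0.2411]
tcp_rot: [[0.99, 0.142, -0.001], [0.142, -0.99, -0.0], [-0.001, 0.0, -1.0]]
ft_force: [0.7, -0.6, -1.0]
opening: 0.0218
grip_force: 30.0
```

```bash
python3 - <<'E'
from h import *
c,im=snap("wrist","w3");s=bot.observe();print(s["t"],s["ee_pos"],s["tcp_rot"],s["opening"])
E
```

```text
7.25 [ 0.4993 -0.0133  0.2412] [[ 0.99    0.1409 -0.0013]
 [ 0.1409 -0.99   -0.0005]
 [-0.0013  0.0003 -1.    ]] 0.0220370969585259
```

View pics/w3.png

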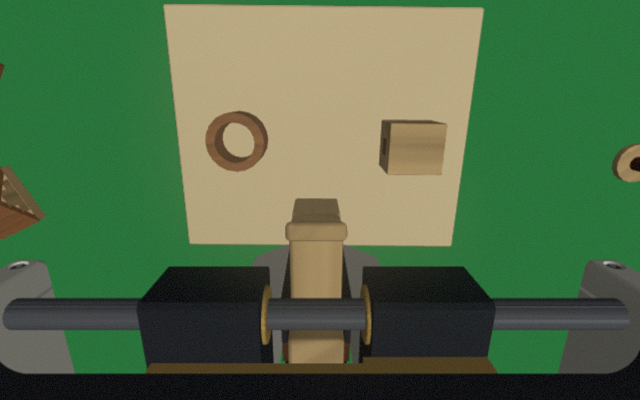

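The board fills the upper middle (corners ≈ (166,6), (482,10), (452,246), (190,244)). The well ring is at (237,141) and the house top spans about (388–444, 122–174). The dog is held between the fingers, tail upward in the image.

```bash
python3 - <<'E'
from h import *
c,im=load("w3");h=cv2.cvtColor(im,cv2.COLOR_BGR2HSV)
for p in((300,60),(415,150),(386,130),(237,115),(260,145)):print(p,h[p[1],p[0]],im[p[1],p[0]])
# well: dark ring
m=((h[...,1]>110)&(h[...,0]<22)).astype(np.uint8)*255;k=np.zeros_like(m);k[100:185,195:280]=255
b=max(blobs(m&k),key=cv2.contourArea);e=cv2.fitEllipse(cv2.convexHull(b));print("well",e,cv2.boundingRect(b))
# house
for t in(75,85,95,105):
    m=((h[...,1]>t)&(h[...,0]<25)).astype(np.uint8)*255;k=np.zeros_like(m);k[105:185,370:455]=255
    for b in blobs(m&k):print("house",t,cv2.minAreaRect(b),cv2.boundingRect(b),cv2.approxPolyDP(cv2.convexHull(b),3,True)[:,0].tolist())
c4,im4,o=info("w3",amin=20000,amax=200000,roi=(100,0,560,250))
q=np.array([(166.5,6.5),(482,10),(452,246),(190,244)]);W=[onz(c,p,.012) for p in q];print(np.array(W))
m=cv2.inRange(h,(15,30,150),(30,110,255));k=np.zeros_like(m);k[0:248,120:520]=255
b=max(blobs(m&k,5000,200000),key=cv2.contourArea);print(cv2.approxPolyDP(cv2.convexHull(b),5,True)[:,0].tolist())
cv2.imwrite("pics/w3c.png",np.hstack([cv2.resize(im[100:190,190:280],None,fx=4.4,fy=5),cv2.resize(im[105:195,370:460],None,fx=4.4,fy=5)]))
E
```

```text
(300, 60) [ 20  77 185] [129 167 185]
(415, 150) [ 18 102 148] [ 89 125 148]
(386, 130) [ 20 102  80] [48 69 80]
(237, 115) [ 14 132 124] [ 60  90 124]
(260, 145) [ 15 125 122] [ 62  91 122]
well ((236.1405029296875, 140.6641082763672), (58.78812789916992, 61.48460006713867), 87.27215576171875) (206, 112, 62, 59)
house 75 ((412.0, 144.5), (78.99998474121094, 83.99998474121094), 90.0) (370, 105, 85, 80) [[454, 105], [454, 166], [447, 179], [436, 184], [370, 183], [370, 106]]
house 85 ((412.6733093261719, 147.16693115234375), (66.82656860351562, 55.67548370361328), 2.2906100749969482) (379, 119, 69, 56) [[382, 120], [445, 123], [441, 174], [387, 174], [379, 164]]
house 95 ((412.5, 147.0), (54.0, 67.0), 90.0) (379, 120, 68, 55) [[446, 124], [440, 174], [389, 174], [380, 164], [383, 121]]
house 105 ((413.5, 147.0), (52.0, 63.0), 90.0) (382, 121, 64, 53) [[440, 169], [403, 173], [382, 132], [398, 121], [445, 125]]
[[ 0.6399  0.1562  0.012 ]
 [ 0.6811 -0.1535  0.012 ]
 [ 0.4283 -0.1904  0.012 ]
 [ 0.3858  0.1248  0.012 ]]
[[164, 5], [481, 8], [450, 244], [190, 242]]
```

View pics/w3c.png

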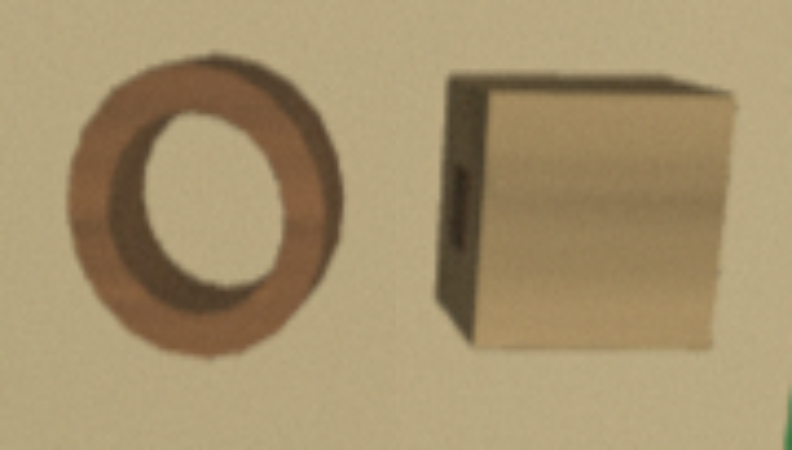

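```bash
python3 - <<'E'
from h import *
c,im=load("w3")
H=np.array([onz(c,p,.062) for p in((391.4,123.4),(447,123.6),(441.8,174.5),(388,174.5))])
print("house top",H.mean(0),np.linalg.norm(np.diff(H,axis=0,append=H[:1]),axis=1))
w=onz(c,(234.7,141.9),.046);print("well",w,[np.linalg.norm(onz(c,a,.046)-onz(c,b,.046)) for a,b in(((205.5,142),(263.9,142)),((235,112.4),(235,171.4)))])
B=np.array([onz(c,p,.012) for p in((165.5,5.5),(481.5,9),(451.5,245.5),(190,243.5))])
print("board",B.mean(0),np.linalg.norm(np.diff(B,axis=0,append=B[:1]),axis=1))
y=(B[0]+B[3]-B[1]-B[2]);x=(B[0]+B[1]-B[2]-B[3])
print("yaw",np.degrees(np.arctan2(x[1],x[0])),np.degrees(np.arctan2(-y[0],y[1])))
for a in(H[0]-H[1],H[3]-H[2],w-H.mean(0)):print("yaw",np.degrees(np.arctan2(-a[0],a[1])),np.linalg.norm(a[:2]))
for a in(H[0]-H[3],H[1]-H[2]):print("yawx",np.degrees(np.arctan2(a[1],a[0])))
# height check: house top corner vs top view
ct,it=load("w3") if 0 else (bot.get_calibration("top"),cv2.imread("pics/top0.png"))
print([proj(ct,p).round(1) for p in H],proj(ct,w),proj(bot.get_calibration("side"),H.mean(0)))
cv2.imwrite("pics/topc.png",cv2.resize(it[170:295,255:390],None,fx=5,fy=4.6,interpolation=cv2.INTER_CUBIC))
E
```

```text
house top [ 0.5424 -0.106   0.062 ] [0.0527 0.0493 0.0533 0.0495]
well [0.5221 0.0728 0.046 ] [np.float64(0.058887134853212564), np.float64(0.059266827765347974)]
board [ 0.5345 -0.0151  0.012 ] [0.3127 0.2557 0.3172 0.2563]
yaw 7.77048284224445 7.622328945805383
yaw 7.940660996928952 0.05267357882517889
yaw 8.145420431258042 0.05327200375009553
yaw 6.473448695621603 0.17987825858266127
yawx 8.029785455979345
yawx 8.725436860218858
[array([344.2, 220.9]), array([362.7, 218.1]), array([365.8, 235.4]), array([347. , 238.3])] [291.4629 236.5587] [352.2618 193.7439]
```

View pics/topc.png

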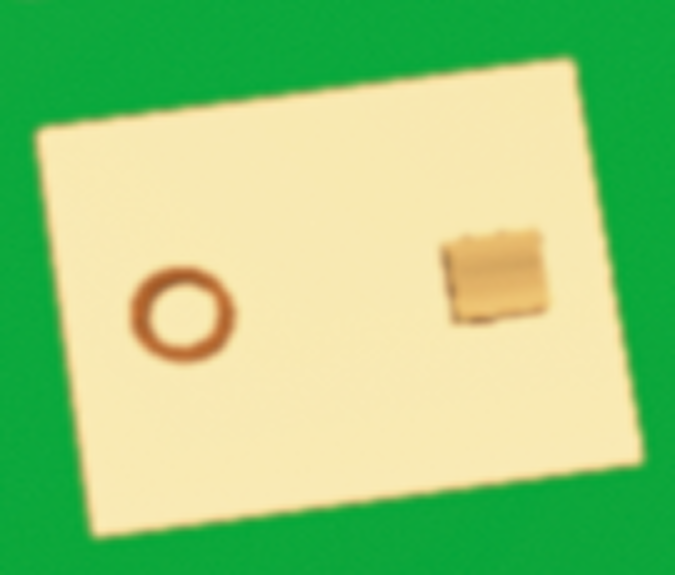

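The top crop shows the well centre at about (291.8,238.3) and the house-top centre at about (354.4,229.8). That is within ~1.7 px of the wrist prediction, and the sizes agree with the text. Next I lower the dog at the midpoint.

>>> servo_tool:
  steps:
    - [[0, 0, 0], [0.5, 0.13, 0.5], 1]
    - [[0, 0, 0], [0.53, 0.13, 0.5], 1]
    - [[0, 0, 0], [0, 0, 1], 1]
    - [[0, 0, 0], [0, 0, 1], 1]
    - [[0, 0, 0], [0, 0, 1], 1]
    - [[0, 0, 0], [0, 0, 1], 1]
    - [[0, 0, 0], [0, 0, 1], 1]
    - [[0, 0, 0], [0, 0, 0.5], 1]
    - [[0, 0, 0], [0, 0, 0.3], 1]
    - [[0, 0, 0], [0, 0, 0.1], 1]
    - [[0, 0, 0], [0, 0, 0.1], 1]
    - [[0, 0, 0], [0, 0, 0], 1]

```text
t: 8.75
ee_pos: [0.5321, -0.0156, 0.0322]
tcp_rot: [[0.99, 0.142, 0.001], [0.142, -0.99, -0.0], [0.001, 0.0, -1.0]]
ft_force: [0.2, 0.1, -1.0]
opening: 0.0215
grip_force: 30.0
```

>>> servo_tool:
  steps:
    - [[0, 0, 0], [0, 0, 0.05], 1]
    - [[0, 0, 0], [0, 0, 0.03], 1]
    - [[0, 0, 0], [0, 0, 0], 1]

```text
t: 9.12
ee_pos: [0.5316, -0.0156, 0.0293]
tcp_rot: [[0.99, 0.142, -0.0], [0.142, -0.99, -0.0], [-0.0, 0.0, -1.0]]
ft_force: [0.9, -0.5, -1.4]
opening: 0.0219
grip_force: 30.0
```

>>> servo_tool:
  steps:
    - [[0, 0, 0], [0, 0, 0], -0.05]
    - [[0, 0, 0], [0, 0, 0], -0.05]
    - [[0, 0, 0], [0, 0, 0], -0.05]
    - [[0, 0, 0], [0, 0, 0], -0.05]
    - [[0, 0, 0], [0, 0, -0.6], -0.05]
    - [[0, 0, 0], [0, 0, -1], -0.05]
    - [[0, 0, 0], [0, 0, -1], -0.05]
    - [[0, 0, 0], [0, 0, -1], -0.05]
    - [[0, 0, 0], [0, 0, -1], -0.05]
    - [[0, 0, 0], [0, 0, -1], -0.05]
    - [[0, 0, 0], [0, 0, 0], -0.05]

```text
t: 10.5
ee_pos: [0.5336, -0.0153, 0.2009]
tcp_rot: [[0.99, 0.142, 0.006], [0.142, -0.99, -0.001], [0.006, 0.002, -1.0]]
ft_force: [-0.7, -0.3, -0.3]
opening: 0.048
grip_force: 0.0
```

```bash
python3 -c "
from h import *
snap('wrist','w4')"
```

>>> servo_tool:
  steps:
    - [[0, 0, 0], [-0.08, 0.99, -0.1], -0.05]
    - [[0, 0, 0], [-0.08, 0.99, -0.1], -1]
    - [[0, 0, 0], [-0.08, 0.99, -0.1], -1]
    - [[0, 0, 0], [-0.08, 0.99, 0], -1]
    - [[0, 0, 0], [-0.08, 0.99, 0], -1]
    - [[0, 0, 0], [-0.08, 0.99, 0], -1]
    - [[0, 0, 0], [-0.08, 0.99, 0], -1]
    - [[0, 0, 0], [-0.08, 0.99, 0], -1]
    - [[0, 0, 0], [-0.08, 0.99, 0], -1]
    - [[0, 0, 0], [-0.08, 0.99, 0], -1]
    - [[0, 0, 0], [-0.08, 0.99, 0], -1]
    - [[0, 0, 0], [-0.08, 0.99, 0], -1]
    - [[0, 0, 0], [0, 0, 0], -1]
    - [[0, 0, 0], [0, 0, 0], -1]

```text
t: 12.3
ee_pos: [0.5534, -0.371, 0.2053]
tcp_rot: [[0.99, 0.143, -0.001], [0.143, -0.99, 0.002], [-0.001, -0.002, -1.0]]
ft_force: [0.1, 0.9, -0.2]
opening: 0.0913
grip_force: 0.0
```

```bash
python3 - <<'E'
from h import *
c,im=snap("wrist","w5");s=bot.observe();print(s["t"],s["ee_pos"],s["tcp_rot"])
_,_,o=info("w5",amin=800,roi=(228,0,404,262));c1,_=load("w1")
for u,b in o:
    print(u,cv2.boundingRect(b),cv2.contourArea(b),[onz(c,u,z) for z in(.06,.075)])
cv2.imwrite("pics/w45.png",np.hstack([cv2.resize(load("w4")[1],(400,250)),cv2.resize(im,(400,250))]))
E
```

```text
12.35 [ 0.5538 -0.3706  0.2057] [[ 0.9896  0.1437 -0.0008]
 [ 0.1437 -0.9896  0.0018]
 [-0.0005 -0.0019 -1.    ]]
[318.8411 182.7467] (294, 151, 51, 63) 2449.5 [array([ 0.5588, -0.373 ,  0.06  ]), array([ 0.5625, -0.3723,  0.075 ])]
```

View pics/w45.png

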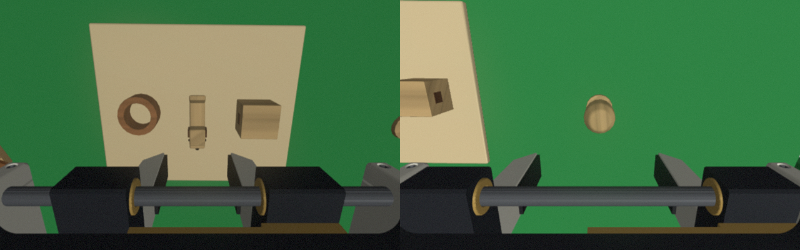

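The left view shows the dog standing at midfield between the well and the house. The right view shows the tree between the fingers, crown at about (319,185) in full pixels with the foot edge at row 151.

```bash
python3 - <<'E'
from h import *
c,im=load("w5");s=bot.observe()
f=onz(c,(319,151),.008);print("foot far edge",f,"centre",f-.022*s["tcp_rot"][:,0])
g=onz(c,(319,214),.065);print("crown near edge, centre",g+.022*s["tcp_rot"][:,0])
# tri crown near-edge col extents
e=[onz(c,(294,188),.065),onz(c,(345,188),.065)];print("crown width",np.linalg.norm(e[1]-e[0]))
c4,i4=load("w4")
for uv,z in(((197*1.6,94*1.6),.055),((197*1.6,149*1.6),.055)):
    p=onz(c4,uv,z);R=np.array([[.9905,.1374],[-.1374,.9905]]);print("dog end rel house/board",R@(p[:2]-[.541,-.106]))
E
```

```text
foot far edge [ 0.5789 -0.3705  0.008 ] centre [ 0.5572 -0.3737  0.008 ]
crown near edge, centre [ 0.5529 -0.374   0.065 ]
crown width 0.04524664888944489
dog end rel house/board [0.0402 0.091 ]
dog end rel house/board [-0.043   0.0906]
```

>>> servo_tool:
  steps:
    - [[0, 0, 0], [0.04, 0.12, 0.9], -1]
    - [[0, 0, 0], [0, 0, 1], -1]
    - [[0, 0, 0], [0, 0, 1], -1]
    - [[0, 0, 0], [0, 0, 1], -1]
    - [[0, 0, 0], [0, 0, 1], -1]
    - [[0, 0, 0], [0, 0, 0.55], -1]
    - [[0, 0, 0], [0, 0, 0], -1]
    - [[0, 0, 0], [0, 0, 0], 1]
    - [[0, 0, 0], [0, 0, 0], 1]
    - [[0, 0, 0], [0, 0, 0], 1]
    - [[0, 0, 0], [0, 0, 0], 1]
    - [[0, 0, 0], [0, 0, 0], 1]
    - [[0, 0, 0], [0, 0, 0], 1]
    - [[0, 0, 0], [0, 0, 0], 1]
    - [[0, 0, 0], [0, 0, 0], 1]

```text
t: 14.22
ee_pos: [0.5555, -0.3757, 0.0428]
tcp_rot: [[0.99, 0.142, -0.0], [0.142, -0.99, 0.0], [0.0, -0.0, -1.0]]
ft_force: [0.3, 1.0, 0.8]
opening: 0.0431
grip_force: 30.0
```

>>> servo_tool:
  steps:
    - [[0, 0, 0], [0, 0, -0.5], 1]
    - [[0, 0, 0], [0, 0, -1], 1]
    - [[0, 0, 0], [0, 0, -1], 1]
    - [[0, 0, 0], [0, 0, -1], 1]
    - [[0, 0, 0], [0, 0, -0.5], 1]
    - [[0, 0, 0], [0.39, -1, 0], 1]
    - [[0, 0, 0], [0.39, -1, 0], 1]
    - [[0, 0, 0], [0.39, -1, 0], 1]
    - [[0, 0, 0], [0.39, -1, 0], 1]
    - [[0, 0, 0], [0.39, -1, 0], 1]
    - [[0, 0, 0], [0.39, -1, 0], 1]
    - [[0, 0, 0], [0.39, -1, 0], 1]
    - [[0, 0, 0], [0.39, -1, 0], 1]
    - [[0, 0, 0], [0.38, -0.96, 0], 1]
    - [[0, 0, 0], [0, 0, 0], 1]
    - [[0, 0, 0], [0, 0, 0], 1]

```text
t: 16.23
ee_pos: [0.6209, -0.0959, 0.1626]
tcp_rot: [[0.99, 0.142, -0.001], [0.142, -0.99, -0.001], [-0.001, 0.001, -1.0]]
ft_force: [-0.7, -0.1, -1.2]
opening: 0.043
grip_force: 30.0
```

>>> servo_tool:
  steps:
    - [[0, 0, 0], [0, 0, 0.9], 1]
    - [[0, 0, 0], [0, 0, 1], 1]
    - [[0, 0, 0], [0, 0, 1], 1]
    - [[0, 0, 0], [0, 0, 0.45], 1]
    - [[0, 0, 0], [0, 0, 0.15], 1]
    - [[0, 0, 0], [0, 0, 0.05], 1]
    - [[0, 0, 0], [0, 0, 0.02], 1]
    - [[0, 0, 0], [0, 0, 0], 1]

```text
t: 17.23
ee_pos: [0.6218, -0.0949, 0.0566]
tcp_rot: [[0.99, 0.142, 0.001], [0.142, -0.99, -0.0], [0.001, 0.001, -1.0]]
ft_force: [0.5, 0.0, -1.4]
opening: 0.0426
grip_force: 30.0
```

>>> servo_tool:
  steps:
    - [[0, 0, 0], [0, 0, 0.04], 1]
    - [[0, 0, 0], [0, 0, 0], 1]

```text
t: 17.48
ee_pos: [0.6215, -0.0949, 0.0548]
tcp_rot: [[0.99, 0.142, 0.001], [0.142, -0.99, -0.0], [0.001, 0.0, -1.0]]
ft_force: [-0.0, 0.7, 0.1]
opening: 0.0429
grip_force: 30.0
```

>>> servo_tool:
  steps:
    - [[0, 0, 0], [0, 0, 0], -0.6]
    - [[0, 0, 0], [0, 0, 0], -0.6]
    - [[0, 0, 0], [0, 0, 0], -0.6]
    - [[0, 0, 0], [0, 0, 0], -0.6]
    - [[0, 0, 0], [0, 0, 0], -0.6]
    - [[0, 0, 0], [0, 0, -0.6], -0.6]
    - [[0, 0, 0], [0, 0, -1], -0.6]
    - [[0, 0, 0], [0, 0, -1], -0.6]
    - [[0, 0, 0], [0, 0, -1], -0.6]
    - [[0, 0, 0], [0, 0, -1], -0.6]
    - [[0, 0, 0], [0, 0, -1], -0.6]
    - [[0, 0, 0], [0, 0, -0.5], -0.6]
    - [[0, 0, 0], [0, 0, 0], -0.6]

```text
t: 19.1
ee_pos: [0.6219, -0.0949, 0.2391]
tcp_rot: [[0.99, 0.142, 0.003], [0.142, -0.99, -0.001], [0.003, 0.001, -1.0]]
ft_force: [-0.3, 0.1, -0.2]
opening: 0.0734
grip_force: 0.0
```

```bash
python3 - <<'E'
from h import *
c,im=snap("wrist","w6");s=bot.observe();print(s["t"],s["ee_pos"])
E
```

```text
19.15 [ 0.6211 -0.095   0.2377]
```

View pics/w6.png

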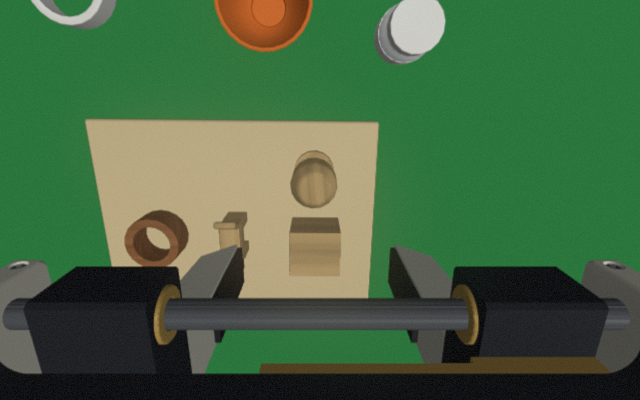

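The wrist view shows the tree standing directly behind the house: crown (314,183), foot just behind it, house top (315,255). Tape, bowl and jar are undisturbed.

>>> servo_tool:
  steps:
    - [[0, 0, 0], [-0.22, -1, 0], -1]
    - [[0, 0, 0], [-0.22, -1, 0], -1]
    - [[0, 0, 0], [-0.22, -1, 0], -1]
    - [[0, 0, 0], [-0.22, -1, 0], -1]
    - [[0, 0, 0], [-0.22, -1, 0], -1]
    - [[0, 0, 0], [-0.22, -1, 0], -1]
    - [[0, 0, 0], [-0.22, -1, 0], -1]
    - [[0, 0, 0], [-0.22, -1, 0], -1]
    - [[0, 0, 0], [-0.22, -1, 0], -1]
    - [[0, 0, 0], [-0.22, -1, 0], -1]
    - [[0, 0, 0], [-0.22, -1, 0], -1]
    - [[0, 0, 0], [-0.22, -1, 0], -1]
    - [[0, 0, 0], [-0.22, -1, 0], -1]
    - [[0, 0, 0], [-0.22, -1, 0], -1]
    - [[0, 0, 0], [-0.22, -1, 0], -1]
    - [[0, 0, 0], [0, 0, 0], -1]
    - [[0, 0, 0], [0, 0, 0], -1]

```text
t: 21.28
ee_pos: [0.4592, 0.3354, 0.2363]
tcp_rot: [[0.99, 0.142, -0.002], [0.142, -0.99, -0.002], [-0.002, 0.001, -1.0]]
ft_force: [0.2, -0.8, -1.0]
opening: 0.0913
grip_force: 0.0
```

```bash
python3 - <<'E'
from h import *
c,im=snap("wrist","w7");s=bot.observe();print(s["t"],s["ee_pos"],s["tcp_rot"])
E
```

```text
21.325 [0.4596 0.335  0.2365] [[ 0.99    0.1407 -0.0012]
 [ 0.1407 -0.99   -0.0017]
 [-0.0014  0.0015 -1.    ]]
```

View pics/w7.png

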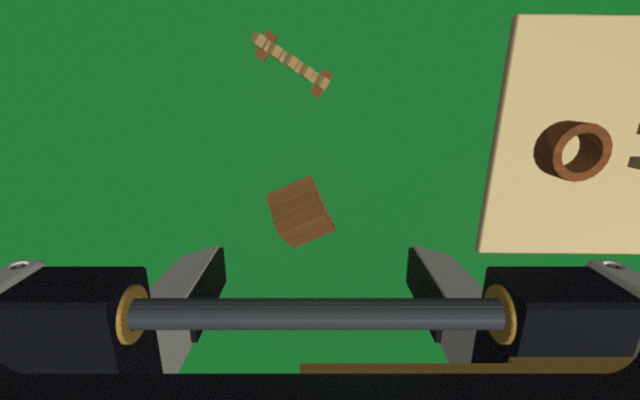

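Fence runs from (258,40) to (325,85) with its feet at both ends. The roof's outline has corners at about (310,176), (336,230), (293,247), (267,195). I enlarge both.

```bash
python3 - <<'E'
from h import *
c,im=load("w7");s=bot.observe()
cv2.imwrite("pics/w7c.png",np.hstack([cv2.resize(im[168:253,258:343],None,fx=4.7,fy=4.7,interpolation=3),cv2.resize(im[25:105,245:340],None,fx=4.2,fy=5,interpolation=3)]))
for roi in((230,150,400,262),(220,10,400,130)):
    _,_,o=info("w7",amin=300,roi=roi)
    for u,b in o:
        q=cv2.approxPolyDP(cv2.convexHull(b),3,True)[:,0]
        print(u,q.tolist());print(onz(c,u,.02),[onz(c,p,.0).round(4)[:2].tolist() for p in q])
E
```

```text
[299.5341 212.1138] [[310, 174], [335, 230], [293, 248], [278, 235], [265, 195]]
[0.4096 0.3464 0.02  ] [[0.4507, 0.3403], [0.3859, 0.3006], [0.3548, 0.3484], [0.3695, 0.3687], [0.4181, 0.3894]]
[289.6414  61.0533] [[255, 30], [267, 29], [332, 73], [318, 98], [253, 55], [250, 39]]
[0.5665 0.3765 0.02  ] [[0.5922, 0.4168], [0.5949, 0.4047], [0.5626, 0.3321], [0.5353, 0.3432], [0.5683, 0.4167], [0.5831, 0.4211]]
```

View pics/w7c.png

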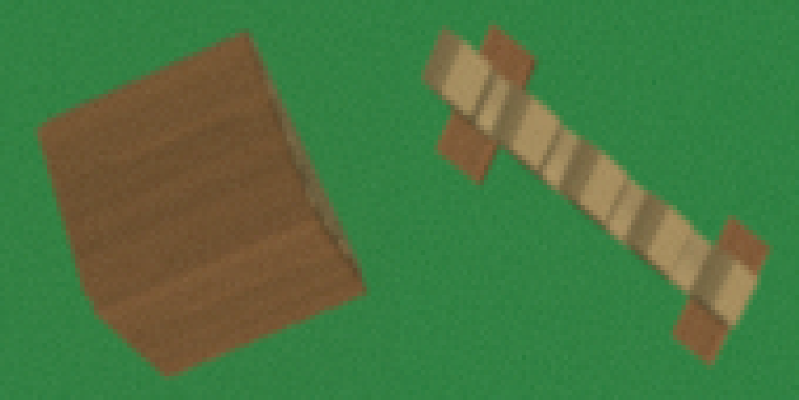

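The roof's ridge runs from (278,234) to about (326,214), with the gable ends on the left and right. The fence's bar runs from crop (435,55) to (745,300), feet at both ends.

```bash
python3 - <<'E'
from h import *
c,im=load("w7");s=bot.observe()
a,b=onz(c,(278.3,234.2),.044),onz(c,(326.5,214.4),.044);d=b-a
print("ridge len",np.linalg.norm(d),"mid",(a+b)/2,"yaw",np.degrees(np.arctan2(d[1],d[0])))
C=[onz(c,p,z) for p,z in(((265.8,195.2),.014),((310.7,174.6),0.0),((335.8,230.2),.007),((293.8,248.2),.014))]
print("corners",np.array(C),"mean",np.mean(C,0),"len",np.linalg.norm(np.diff(C,axis=0,append=C[:1]),axis=1))
for i,j in((0,1),(3,2)):e=C[j]-C[i];print("eave yaw",np.degrees(np.arctan2(e[1],e[0])))
for i,j in((0,3),(1,2)):e=C[j]-C[i];print("gable yaw",np.degrees(np.arctan2(e[1],e[0])))
# ridge height from top view: ridge in w7 vs centroid in top
print(proj(bot.get_calibration("top"),np.mean(C,0)),proj(bot.get_calibration("side"),(a+b)/2), tool((a+b)/2,s))
# fence
A,B=np.array([437/1,55]),np.array([745,300]);
f=lambda p:(245+(p[0]-400)/4.2,25+p[1]/5)
feet=[((512,42),(460,165)),((750,232),(693,350))]
for p,q in feet:
    m=[(onz(c,f(p),.004)+onz(c,f(q),.004))/2,np.linalg.norm(onz(c,f(p),.004)-onz(c,f(q),.004))];print("foot",m)
E
```

```text
ridge len 0.05695207814852696 mid [0.4045 0.3418 0.044 ] yaw -58.27585116312436
corners [[0.4223 0.387  0.014 ]
 [0.4501 0.3394 0.    ]
 [0.3885 0.3005 0.007 ]
 [0.3613 0.3474 0.014 ]] mean [0.4055 0.3436 0.0088] len [0.0568 0.0732 0.0547 0.0728]
eave yaw -59.743660267398795
eave yaw -59.88054484694986
gable yaw -147.01007107839067
gable yaw -147.6897637267281
[198.3275 279.1184] [272.2123 311.3315] [-1.7761 -0.4938  6.4183]
foot [array([0.5785, 0.4041, 0.004 ]), np.float64(0.026961463084327446)]
foot [array([0.5506, 0.3417, 0.004 ]), np.float64(0.02762330250452989)]
```

>>> servo_tool:
  steps:
    - [[0, 0, -0.97], [0, 0, 0], -1]
    - [[0, 0, -0.97], [0, 0, 0], -1]
    - [[0, 0, -0.97], [0, 0, 0], -1]
    - [[0, 0, -0.97], [0, 0, 0], -1]
    - [[0, 0, 0], [-0.71, -0.58, 0.5], -1]
    - [[0, 0, 0], [-0.71, -0.59, 0.5], -1]
    - [[0, 0, 0], [0, 0, 1], -1]
    - [[0, 0, 0], [0, 0, 1], -1]
    - [[0, 0, 0], [0, 0, 0], -1]
    - [[0, 0, 0], [0, 0, 0], -1]

```text
t: 22.58
ee_pos: [0.4054, 0.3441, 0.1483]
tcp_rot: [[0.854, 0.521, 0.001], [0.521, -0.854, 0.0], [0.001, -0.0, -1.0]]
ft_force: [-0.1, 0.2, 0.3]
opening: 0.0919
grip_force: 0.0
```

```bash
python3 - <<'E'
from h import *
c,im=snap("wrist","w8");s=bot.observe();print(s["t"],s["ee_pos"],s["tcp_rot"])
_,_,o=info("w8",amin=800,roi=(228,60,404,270))
for u,b in o:
    q=cv2.approxPolyDP(cv2.convexHull(b),4,True)[:,0];print(u,q.tolist(),cv2.minAreaRect(b))
E
```

```text
22.625 [0.4057 0.3445 0.1487] [[ 0.8537  0.5208  0.0014]
 [ 0.5208 -0.8537  0.001 ]
 [ 0.0017 -0.0001 -1.    ]]
[315.8718 188.1266] [[347, 147], [352, 195], [348, 228], [287, 230], [280, 196], [282, 149]] ((315.8359375, 188.4456787109375), (82.34982299804688, 72.0037841796875), 88.66777801513672)
```

The ridge is level between the fingers (cols 280–352, centred on 316), and the base edges put the roof within 1 mm of the TCP axis. Going down.

>>> servo_tool:
  steps:
    - [[0, 0, 0], [0, 0, 0.9], -1]
    - [[0, 0, 0], [0, 0, 1], -1]
    - [[0, 0, 0], [0, 0, 1], -1]
    - [[0, 0, 0], [0, 0, 1], -1]
    - [[0, 0, 0], [0, 0, 0.6], -1]
    - [[0, 0, 0], [0, 0, 0.25], -1]
    - [[0, 0, 0], [0, 0, 0], -1]
    - [[0, 0, 0], [0, 0, 0], 1]
    - [[0, 0, 0], [0, 0, 0], 1]
    - [[0, 0, 0], [0, 0, 0], 1]
    - [[0, 0, 0], [0, 0, 0], 1]
    - [[0, 0, 0], [0, 0, 0], 1]
    - [[0, 0, 0], [0, 0, 0], 1]
    - [[0, 0, 0], [0, 0, 0], 1]

```text
t: 24.38
ee_pos: [0.4049, 0.3442, 0.0052]
tcp_rot: [[0.853, 0.522, 0.0], [0.522, -0.853, -0.0], [0.0, 0.0, -1.0]]
ft_force: [-0.1, -1.3, 3.7]
opening: 0.0558
grip_force: 30.0
```

>>> servo_tool:
  steps:
    - [[0, 0, 0], [0, 0, -0.5], 1]
    - [[0, 0, 0], [0, 0, -0.9], 1]
    - [[0, 0, 0.65], [0, 0, -0.9], 1]
    - [[0, 0, 0.65], [0, 0, -0.9], 1]
    - [[0, 0, 0.65], [0, 0, -0.9], 1]
    - [[0, 0, 0.65], [0, 0, -0.9], 1]
    - [[0, 0, 0.65], [0, 0, -0.9], 1]
    - [[0, 0, 0.67], [0, 0, -0.8], 1]
    - [[0, 0, 0], [0, 0, 0], 1]
    - [[0, 0, 0], [0, 0, 0], 1]

```text
t: 25.62
ee_pos: [0.4042, 0.3438, 0.2055]
tcp_rot: [[0.99, 0.139, -0.0], [0.139, -0.99, -0.001], [-0.001, 0.001, -1.0]]
ft_force: [-0.4, 0.3, -0.4]
opening: 0.0561
grip_force: 30.0
```

>>> servo_tool:
  steps:
    - [[0, 0, 0], [0.15, 0.97, 0], 1]
    - [[0, 0, 0], [0.15, 0.97, 0], 1]
    - [[0, 0, 0], [0.15, 0.97, 0], 1]
    - [[0, 0, 0], [0.15, 0.97, 0], 1]
    - [[0, 0, 0], [0.15, 0.97, 0], 1]
    - [[0, 0, 0], [0.15, 0.97, 0], 1]
    - [[0, 0, 0], [0.15, 0.97, 0], 1]
    - [[0, 0, 0], [0.15, 0.97, 0], 1]
    - [[0, 0, 0], [0.15, 0.97, 0], 1]
    - [[0, 0, 0], [0.15, 0.97, 0], 1]
    - [[0, 0, 0], [0.15, 0.97, 0], 1]
    - [[0, 0, 0], [0.15, 0.97, 0], 1]
    - [[0, 0, 0], [0.15, 0.97, 0], 1]
    - [[0, 0, 0], [0.15, 0.97, 0], 1]
    - [[0, 0, 0], [0.15, 0.97, 0], 1]
    - [[0, 0, 0], [0.15, 0.95, 0], 1]
    - [[0, 0, 0], [0, 0, 0], 1]
    - [[0, 0, 0], [0, 0, 0], 1]

```text
t: 27.88
ee_pos: [0.5392, -0.1055, 0.2049]
tcp_rot: [[0.99, 0.139, -0.002], [0.139, -0.99, 0.001], [-0.002, -0.002, -1.0]]
ft_force: [-0.8, 0.9, -1.6]
opening: 0.0562
grip_force: 30.0
```

```bash
python3 - <<'E'
from h import *
S=[]
for n,(x0,y0,x1,y1) in(("w3",(375,112,455,182)),("w4",(375,140,460,235)),("w6",(275,200,355,290))):
    c,im=load(n);v=cv2.GaussianBlur(cv2.cvtColor(im,cv2.COLOR_BGR2HSV),(3,3),0)[y0:y1,x0:x1]
    m=((v[...,1]>88)&(v[...,2]>118)).astype(np.uint8)*255
    m=cv2.morphologyEx(m,cv2.MORPH_OPEN,np.ones((9,9)))
    b=max(blobs(m,300),key=cv2.contourArea)+np.array([x0,y0]);r=cv2.boundingRect(b)
    M=cv2.moments(b);u=(M["m10"]/M["m00"],M["m01"]/M["m00"]);S.append((c,u));print(n,r,np.round(u,1),onz(c,u,.062))
print(tri(*S))
E
```

```text
w3 (388, 123, 59, 52) [416.5 148.7] [ 0.5431 -0.1053  0.062 ]
w4 (386, 168, 64, 55) [417. 195.] [ 0.543  -0.1054  0.062 ]
w6 (289, 232, 52, 44) [314.5 253.7] [ 0.543  -0.1052  0.062 ]
(array([ 0.5431, -0.1052,  0.0623]), [5.5176668068850974e-05, 0.00010258330094085414, 5.108729046037484e-05])
```

Three wrist views agree on the house top centre at (0.543, −0.105), height 0.062. Lowering the roof with a small forward nudge.

>>> servo_tool:
  steps:
    - [[0, 0, 0], [0.08, 0, 0.6], 1]
    - [[0, 0, 0], [0, 0, 1], 1]
    - [[0, 0, 0], [0, 0, 1], 1]
    - [[0, 0, 0], [0, 0, 1], 1]
    - [[0, 0, 0], [0, 0, 0.6], 1]
    - [[0, 0, 0], [0, 0, 0.2], 1]
    - [[0, 0, 0], [0, 0, 0.1], 1]
    - [[0, 0, 0], [0, 0, 0], 1]
    - [[0, 0, 0], [0, 0, 0], 1]

```text
t: 29.0
ee_pos: [0.5431, -0.1063, 0.0719]
tcp_rot: [[0.99, 0.138, 0.002], [0.138, -0.99, -0.0], [0.002, 0.001, -1.0]]
ft_force: [1.0, 0.3, -0.8]
opening: 0.0559
grip_force: 30.0
```

>>> servo_tool:
  steps:
    - [[0, 0, 0], [0, 0, 0.1], 1]
    - [[0, 0, 0], [0, 0, 0.05], 1]
    - [[0, 0, 0], [0, 0, 0], 1]

```text
t: 29.38
ee_pos: [0.5426, -0.1063, 0.0672]
tcp_rot: [[0.99, 0.138, 0.0], [0.138, -0.99, -0.001], [0.0, 0.001, -1.0]]
ft_force: [-1.6, 0.2, 5.1]
opening: 0.0558
grip_force: 30.0
```

>>> servo_tool:
  steps:
    - [[0, 0, 0], [0, 0, 0], -0.55]
    - [[0, 0, 0], [0, 0, 0], -0.55]
    - [[0, 0, 0], [0, 0, 0], -0.55]
    - [[0, 0, 0], [0, 0, 0], -0.55]
    - [[0, 0, 0], [0, 0, -0.5], -0.55]
    - [[0, 0, 0], [0, 0, -1], -0.55]
    - [[0, 0, 0], [0, 0, -1], -0.55]
    - [[0, 0, 0], [0, 0, -1], -0.55]
    - [[0, 0, 0], [0, 0, -1], -0.55]
    - [[0, 0, 0], [0, 0, -1], -0.55]
    - [[0, 0, 0], [0, 0, 0], -0.55]

```text
t: 30.75
ee_pos: [0.5445, -0.1061, 0.2352]
tcp_rot: [[0.99, 0.138, 0.006], [0.138, -0.99, -0.002], [0.006, 0.003, -1.0]]
ft_force: [-0.0, 0.3, -0.8]
opening: 0.0712
grip_force: 0.0
```

```bash
python3 - <<'E'
from h import *
c,im=snap("wrist","w9");s=bot.observe();print(s["t"],s["ee_pos"])
m=notgreen(im);h=cv2.cvtColor(im,cv2.COLOR_BGR2HSV)
m=((h[...,1]>112)&(h[...,0]<17)).astype(np.uint8)*255;k=np.zeros_like(m);k[100:265,240:400]=255
m=cv2.morphologyEx(m&k,cv2.MORPH_OPEN,np.ones((5,5)))
for b in blobs(m,800):print(cv2.boundingRect(b),cv2.minAreaRect(b),cv2.approxPolyDP(cv2.convexHull(b),4,True)[:,0].tolist())
E
```

```text
30.8 [ 0.5433 -0.1062  0.2334]
(284, 147, 64, 75) ((315.1415100097656, 183.95309448242188), (73.71277618408203, 63.2313346862793), 88.36341857910156) [[344, 147], [344, 220], [288, 221], [285, 148]]
```

View pics/w9.png

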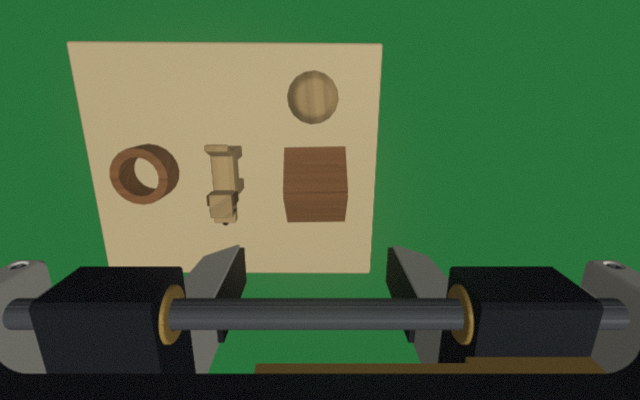

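The roof sits squarely on the house (rows 147–221, cols 284–347). The tree is straight behind it and the dog stands midway. Next is the fence.

>>> servo_tool:
  steps:
    - [[0, 0, 0], [0.18, -0.98, 0], -1]
    - [[0, 0, 0], [0.18, -0.98, 0], -1]
    - [[0, 0, 0], [0.18, -0.98, 0], -1]
    - [[0, 0, 0], [0.18, -0.98, 0], -1]
    - [[0, 0, 0], [0.18, -0.98, 0], -1]
    - [[0, 0, 0], [0.18, -0.98, 0], -1]
    - [[0, 0, 0], [0.18, -0.98, 0], -1]
    - [[0, 0, 0], [0.18, -0.98, 0], -1]
    - [[0, 0, 0], [0.18, -0.98, 0], -1]
    - [[0, 0, 0], [0.18, -0.98, 0], -1]
    - [[0, 0, 0], [0.18, -0.98, 0], -1]
    - [[0, 0, 0], [0.18, -0.98, 0], -1]
    - [[0, 0, 0], [0.18, -0.98, 0], -1]
    - [[0, 0, 0], [0.18, -0.98, 0], -1]
    - [[0, 0, 0], [0.18, -0.98, 0], -1]
    - [[0, 0, 0], [0.18, -0.98, 0], -1]
    - [[0, 0, 0], [0, 0, 0], -1]

```text
t: 32.92
ee_pos: [0.561, 0.3748, 0.2303]
tcp_rot: [[0.99, 0.142, -0.003], [0.142, -0.99, 0.001], [-0.003, -0.001, -1.0]]
ft_force: [-0.1, -0.1, -0.2]
opening: 0.092
grip_force: 0.0
```

>>> servo_tool:
  steps:
    - [[0, 0, -0.97], [0, 0, 0], -1]
    - [[0, 0, -0.97], [0, 0, 0], -1]
    - [[0, 0, -0.97], [0, 0, 0], -1]
    - [[0, 0, -0.97], [0, 0, 0], -1]
    - [[0, 0, -0.97], [0, 0, 0], -1]
    - [[0, 0, -0.97], [0, 0, 0], -1]
    - [[0, 0, -0.97], [0, 0, 0], -1]
    - [[0, 0, -0.97], [0, 0, 0], -1]
    - [[0, 0, -0.97], [0, 0, 0], -1]
    - [[0, 0, -0.97], [0, 0, 0], -1]
    - [[0, 0, 0], [0, 0, 0], -1]
    - [[0, 0, 0], [0, 0, 0], -1]

```text
t: 34.42
ee_pos: [0.5633, 0.3709, 0.2311]
tcp_rot: [[0.407, 0.913, -0.0], [0.913, -0.407, -0.001], [-0.001, -0.0, -1.0]]
ft_force: [-0.9, 0.2, 0.8]
opening: 0.092
grip_force: 0.0
```

```bash
python3 - <<'E'
from h import *
c,im=snap("wrist","w10");s=bot.observe();print(s["t"],s["ee_pos"],s["tcp_rot"],s["joint_positions"])
h=cv2.cvtColor(im,cv2.COLOR_BGR2HSV)
_,_,o=info("w10",amin=400,roi=(228,40,404,268))
for u,b in o:
    print(u,cv2.minAreaRect(b),cv2.boundingRect(b))
    m=np.zeros(im.shape[:2],np.uint8);cv2.drawContours(m,[b],-1,255,-1)
    hsv=h[m>0];print(np.percentile(hsv,[10,50,90],axis=0))
    # dark-brown feet
    f=(m>0)&(h[...,0]<15)&(h[...,2]<125);f=cv2.morphologyEx(f.astype(np.uint8)*255,cv2.MORPH_OPEN,np.ones((3,3)))
    for q in blobs(f,15):print("foot",cv2.boundingRect(q),cv2.contourArea(q))
# roof check from w9
c9,_=load("w9");R=np.array([[.9905,.1383],[-.1383,.9905]])
for uv,z in(((315.5,147),.062),((315.5,221),.076),((283.5,190),.106),((347.5,190),.106),((313,97),.09)):print(uv,R@(onz(c9,uv,z)[:2]-[.543,-.105]))
E
```

```text
34.475 [0.5632 0.3711 0.2312] [[ 0.4066  0.9136 -0.0003]
 [ 0.9136 -0.4066 -0.0006]
 [-0.0007  0.     -1.    ]] [ -3.4009  37.8704 -50.2193  84.024   29.7402  72.0707 -80.8632]
[316.2072 169.4682] ((316.0, 172.0), (84.0, 26.0), 90.0) (303, 130, 27, 85)
[[ 16. 100. 110.]
 [ 21. 106. 131.]
 [ 48. 138. 163.]]
(315.5, 147) [ 0.0354 -0.0017]
(315.5, 221) [-0.0343 -0.0016]
(283.5, 190) [0.005  0.0258]
(347.5, 190) [ 0.0049 -0.029 ]
(313, 97) [0.081  0.0004]
```

Checked in w9: the roof is within 2 mm of the house centre and the tree is 81 mm behind. The fence is now aligned between the fingers, so I go down and grip.

>>> servo_tool:
  steps:
    - [[0, 0, 0], [0.1, 0, 0.9], -1]
    - [[0, 0, 0], [0, 0, 1], -1]
    - [[0, 0, 0], [0, 0, 1], -1]
    - [[0, 0, 0], [0, 0, 1], -1]
    - [[0, 0, 0], [0, 0, 1], -1]
    - [[0, 0, 0], [0, 0, 1], -1]
    - [[0, 0, 0], [0, 0, 0.8], -1]
    - [[0, 0, 0], [0, 0, 0.35], -1]
    - [[0, 0, 0], [0, 0, 0], 1]
    - [[0, 0, 0], [0, 0, 0], 1]
    - [[0, 0, 0], [0, 0, 0], 1]
    - [[0, 0, 0], [0, 0, 0], 1]
    - [[0, 0, 0], [0, 0, 0], 1]
    - [[0, 0, 0], [0, 0, 0], 1]
    - [[0, 0, 0], [0, 0, 0], 1]
    - [[0, 0, 0], [0, 0, 0], 1]
    - [[0, 0, 0], [0, 0, 0], 1]
    - [[0, 0, 0], [0, 0, 0], 1]
    - [[0, 0, 0], [0, 0, 0], 1]
    - [[0, 0, 0], [0, 0, 0], 1]

```text
t: 36.98
ee_pos: [0.5644, 0.3745, 0.02]
tcp_rot: [[0.405, 0.914, -0.0], [0.914, -0.405, -0.0], [-0.0, -0.0, -1.0]]
ft_force: [-0.7, -0.2, 0.2]
opening: 0.0099
grip_force: 30.0
```

>>> servo_tool:
  steps:
    - [[0, 0, 0], [0, 0, -0.5], 1]
    - [[0, 0, -0.88], [0, 0, -0.8], 1]
    - [[0, 0, -0.88], [0, 0, -0.8], 1]
    - [[0, 0, -0.88], [0, 0, -0.8], 1]
    - [[0, 0, -0.88], [0, 0, -0.8], 1]
    - [[0, 0, -0.88], [0, 0, -0.5], 1]
    - [[0, 0, -0.88], [0, 0, 0], 1]
    - [[0, 0, 0], [0, 0, 0], 1]
    - [[0, 0, 0], [0, 0, 0], 1]

```text
t: 38.1
ee_pos: [0.5644, 0.3744, 0.1463]
tcp_rot: [[-0.134, 0.991, 0.0], [0.991, 0.134, -0.0], [-0.0, 0.0, -1.0]]
ft_force: [-1.9, -0.3, -1.6]
opening: 0.0097
grip_force: 30.0
```

>>> servo_tool:
  steps:
    - [[0, 0, 0], [-0.97, -0.54, 0], 1]
    - [[0, 0, 0], [-0.97, -0.54, 0], 1]
    - [[0, 0, 0], [-0.97, -0.54, 0], 1]
    - [[0, 0, 0], [-0.97, -0.54, 0], 1]
    - [[0, 0, 0], [-0.97, -0.54, 0], 1]
    - [[0, 0, 0], [-0.97, -0.54, 0], 1]
    - [[0, 0, 0], [-0.97, -0.54, 0], 1]
    - [[0, 0, 0], [-0.97, -0.54, 0], 1]
    - [[0, 0, 0], [-0.97, -0.54, 0], 1]
    - [[0, 0, 0], [-0.97, -0.54, 0], 1]
    - [[0, 0, 0], [0, 0, 0], 1]
    - [[0, 0, 0], [0, 0, 0], 1]

```text
t: 39.6
ee_pos: [0.4439, 0.0646, 0.1464]
tcp_rot: [[-0.135, 0.991, 0.001], [0.991, 0.135, 0.0], [0.0, 0.001, -1.0]]
ft_force: [-0.1, 0.8, -0.4]
opening: 0.0098
grip_force: 30.0
```

>>> servo_tool:
  steps:
    - [[0, 0, 0], [-0.07, 0, 0.8], 1]
    - [[0, 0, 0], [0, 0, 1], 1]
    - [[0, 0, 0], [0, 0, 1], 1]
    - [[0, 0, 0], [0, 0, 0.6], 1]
    - [[0, 0, 0], [0, 0, 0.25], 1]
    - [[0, 0, 0], [0, 0, 0.1], 1]
    - [[0, 0, 0], [0, 0, 0], 1]
    - [[0, 0, 0], [0, 0, 0], 1]

```text
t: 40.6
ee_pos: [0.4443, 0.0622, 0.0341]
tcp_rot: [[-0.136, 0.991, 0.001], [0.991, 0.136, 0.0], [-0.0, 0.001, -1.0]]
ft_force: [0.1, -0.5, -1.1]
opening: 0.01
grip_force: 30.0
```

>>> servo_tool:
  steps:
    - [[0, 0, 0], [0, 0, 0.05], 1]
    - [[0, 0, 0], [0, 0, 0.02], 1]
    - [[0, 0, 0], [0, 0, 0], 1]

```text
t: 40.98
ee_pos: [0.4439, 0.0619, 0.0318]
tcp_rot: [[-0.135, 0.991, 0.0], [0.991, 0.135, -0.001], [-0.001, 0.0, -1.0]]
ft_force: [-1.6, -0.6, 4.0]
opening: 0.0097
grip_force: 30.0
```

>>> servo_tool:
  steps:
    - [[0, 0, 0], [0, 0, 0], 0.35]
    - [[0, 0, 0], [0, 0, 0], 0.35]
    - [[0, 0, 0], [0, 0, 0], 0.35]
    - [[0, 0, 0], [0, 0, 0], 0.35]
    - [[0, 0, 0], [0, 0, -0.5], 0.35]
    - [[0, 0, 0], [0, 0, -0.9], 0.35]
    - [[0, 0, 0], [0, 0, -1], 0.35]
    - [[0, 0, 0], [0, 0, -1], 0.35]
    - [[0, 0, 0], [0, 0, -1], 0.35]
    - [[0, 0, 0], [0, 0, -1], 0.35]
    - [[0, 0, 0], [0, 0, -1], 0.35]
    - [[0, 0, 0], [0, 0.5, -1], 0.35]
    - [[0, 0, 0], [-1, 0, 0], 0.35]
    - [[0, 0, 0], [0, 0, 0], 0.35]
    - [[0, 0, 0], [0, 0, 0], 0.35]

```text
t: 42.85
ee_pos: [0.4621, 0.035, 0.2537]
tcp_rot: [[-0.136, 0.991, -0.0], [0.991, 0.136, 0.0], [0.0, -0.0, -1.0]]
ft_force: [-0.7, 0.3, 0.9]
opening: 0.03
grip_force: 0.0
```

```bash
python3 - <<'E'
from h import *
c,im=snap("wrist","w11");s=bot.observe();print(s["t"],s["ee_pos"],s["opening"])
_,b=snap("top","top1")
cv2.imwrite("pics/fin.png",np.hstack([im[:, :],cv2.resize(b[170:295,240:400],(512,400),interpolation=3)])[:, :] if 0 else np.vstack([cv2.resize(im[:270],(640,270)),cv2.resize(b[170:295,240:400],(416,325),interpolation=3) if 0 else cv2.copyMakeBorder(cv2.resize(b[170:295,240:400],(416,325),interpolation=3),0,0,0,224,0)]))
E
```

```text
42.9 [0.4621 0.0353 0.2536] 0.02962756144029546
```

View pics/fin.png

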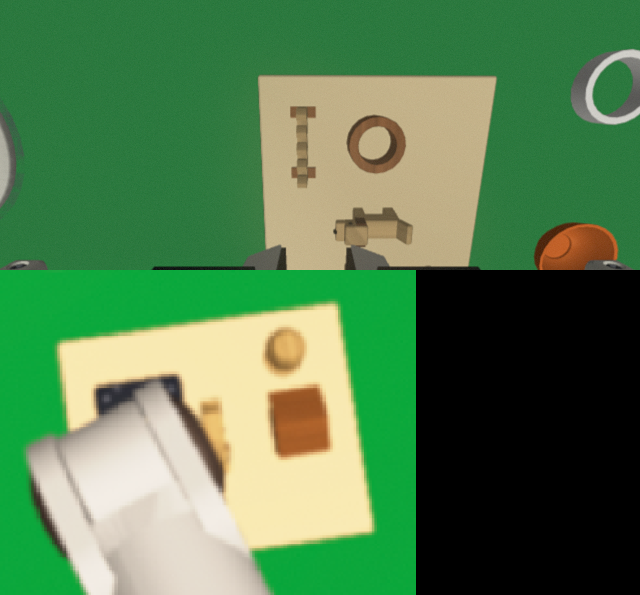

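The fence stands before the well: feet at (303,112) and (304,172), well ring at (376,143), parallel to the near edge. The dog stands between, and the tree and roof are in place in the top view. Quick numeric check before handing in.

```bash
python3 - <<'E'
from h import *
c,im=load("w11");R=np.array([[.9905,.1383],[-.1383,.9905]])
w=onz(c,(376.5,143.5),.046);a,b=onz(c,(303,112),.018),onz(c,(304,172.5),.018)
print("well",w,"foot gap",np.linalg.norm(a-b),"fence in well",R@((a+b)[:2]/2-w[:2]),"y axis in board",R@(a-b)[:2])
d=[onz(c,p,.06) for p in((334,232),(412,230))];print("dog ends in well",[R@(p[:2]-w[:2]) for p in d])
E
```

```text
well [0.52   0.0754 0.046 ] foot gap 0.06759925475607376 fence in well [-0.0773 -0.0031] y axis in board [-0.0002  0.0676]
dog ends in well [array([-0.0439, -0.0938]), array([ 0.0408, -0.0916])]
```

Everything is within its limits, and the arm is clear at about 0.25 m height.

```bash
python3 -c "
from rig import bot
print(bot.job_done())"
```

```text
the job is handed in; nothing more can be done
None
```

I handed the village in at about 43 s; my last camera checks put the roof, tree, dog and fence upright and inside their limits, with the tape, jar and bowl untouched, but no verdict came back.

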